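# Pass a bearing through the tunnel demagnetiser

### The arm

A 7-joint arm with a two-finger parallel gripper is mounted at the origin on the work surface. World frame = base frame: x ahead of the robot, y to its left, z up, the work surface at z = 0. Lengths are in m, angles in rad, forces in N, time in s.
With the tool pointing down it reaches from about 0.425 to 0.875 m from the base axis. Payload 4.7 kg.
Tool frame: the origin (TCP) lies on the centre line of the jaws, within the pads' length; the fingertips stand 25 mm ahead of it and the grasp point (between the pads) lies 6 mm ahead of it (ctrl.finger_overhang is the distance from the TCP to the fingertips, in m); z points along the fingers, y is the line along which they close (so a half turn about z gives the same grasp; the last joint's range is limited). The gripper opens to 87 mm and grips with 3 to 60 N. Pads are 19 mm wide; open, the fingers measure 117 mm over their backs; the gripper's body (75 mm by 190 mm) begins 51 mm behind the grasp point.
Start: joints at [1.257, 0.321, -0.07, 1.45, 0.023, 1.371, -0.057], TCP at [0.209, -0.615, 0.248] pointing down, gripper open.
Joint ranges: [-2.86, 2.86], [-0.3, 2.09], [-1.38, 1.24], [0.06, 2.45], [-1.56, 4.7], [0.09, 2.05], [-2.69, 2.69]. Speed limits (rad/s): [2.57, 2.57, 3.14, 3.14, 3.14, 3.14, 3.14].

### API

Orientations are given as a 3x3 rotation matrix whose columns are the frame's x, y, z axes.
In Python, from rig import monitor, cams, ctrl, models gives the robot as it stands. The module is installed in compiled form; this text tells all that it offers.
- The arm moves only by the tool move_arm, never from a script. Its argument "rows" is a list that holds one entry, the list of rows, each a list of 7 numbers: the shift along the tool's x, y, z in m, then the turn, a rotation vector about the tool's x, y, z in degrees, then the opening, from 0 (shut) to 1 (fully open). A call has 1 to 20 rows; each row shifts and turns the commanded pose from where the row before left it, along the tool's axes as they then stand; what a row does not reach is not made up. A row lasts 1/8 s, in which the tool goes at most 62.5 mm and 10.7 degrees, less where a joint would pass 70% of its speed; a pose out of reach is approached as far as the arm can. A call is refused whole if a number of a shift passes 0.0625 or a number of a turn 10.7, either way. A call with a gripper value outside its range is refused whole. The fingers move at their own pace and stop on an object; "squeeze" is the grip in N (left out, the last holds). Time passes only in rows, so rows that do not move let the fingers close. It gives the time, the measured TCP pose, the force, the opening and the grip force at its end, in the units of the state.
- monitor.get_state(): the state, without advancing time (a new reading comes with each control period).
- cams.camera(name): name is "scene" or "top"; returns a dict with "frame" (384x512x3 uint8, red, green, blue), "K" (3x3 intrinsics, pixels), "R" (3x3) and "t" (3): a world point X has camera coordinates R X + t. Camera axes: x right, y down, z forward; pixel columns grow to the right and rows downward; lengths in m; the calibration is good to about 2 mm. A picture is of the moment at which its call begins. There is no depth.
- ctrl.close_job(): hands the job in; it is judged then, once.
Trained networks look in the newest picture that a camera, given by its name, has taken for a name from the list of things; names that differ only in an ending like _2 or _b are one class to them, and where a whole thing is asked for, a point or a joint stands for the part that bears it (a point fixed in the world has none). Each returns a list of dicts, best first, with "confidence" (0 to 1); they miss things now and then, are a little off and sometimes report something else, mostly with a low value. They report only what shows in the picture. A call takes as long as a camera call. They do not tell look-alikes from the thing itself.
- models.boxes_of(query, camera): "extent" ([centre column, centre row, width, height] in pixels, round what is visible of it).
- models.regions_of(query, camera): "mask" (384x512 bool, what is visible of it) and "extent" ([centre column, centre row, width, height] in pixels, round what is visible of it).
The state is a dict: "time_s": time; "joints": joint angles; "joint_vel": joint speeds; "joint_efforts": joint torques, N m; "ee_pos": TCP position; "ee_rot": TCP orientation; "contact_force": force on the tool from outside, world axes, zero at the start; "ft_torque": the same for the moment, N m; "opening": finger opening in m; "gripper_force": force on a finger pad.
Only numpy, scipy, OpenCV 4.12 (cv2) and the standard library are available. Lean on these libraries where they do the work, as an engineer would, in place of code of your own. Each camera call takes 0.05 s, during which the arm holds its last target. There are 200 camera calls.

### The job

Demagnetise the large ball bearing (the demagnetiser is already switched on): lay it flat in the carriage's tray without dropping it, then slide the transport lock knob sideways, away from the carriage, all the way to its stop. Then push the carriage by its upright grip through the coil to its far end stop, no faster than about 5 cm per second. Leave the bearing in the tray, and the other loose parts and the pliers where they lie.

Things in the scene. Friction and masses are not known exactly. Their poses are not given: they have to be found in the camera images.
- demag: Fixed grey tunnel demagnetiser, yaw within 0.3 rad of 0. Base 170 (x) x 380 (y) mm, deck 30 mm high; origin: centre of the underside. A carriage runs along the middle of the deck towards its +y, through the arch. The transport lock is on the -x side of the carriage. Red rocker switch on the deck at x -68, y +125 mm: fixed, already on, leave alone.
- coil (a point): Centre of the top of the grey arch (the coil), 95 mm above the table. The arch is 170 mm wide (x) and 50 mm deep (y); its opening is 110 mm wide and its lintel starts 67 mm above the table.
- tray (a point): Centre of the floor of the carriage's aluminium tray, 36 mm above the table, axes as the demagnetiser's, moves with it. Tray 84 mm square outside, 74 inside, open on top, rim 5 mm above the floor. At the start its centre is 50 mm short of the arch's near face. A flat tail, 40 mm wide, top at 36 mm, runs along -y to the grip.
- grip (a point): Top centre of the carriage's black upright grip, 81 mm above the table: a plate 40 (x) x 14 (y) x 45 (z) mm standing on the tail 145 mm behind (-y of) the tray centre. Push on its -y face towards +y; the carriage resists with roughly 2 to 4 N. Moves with the carriage.
- carriage (a joint): Travel of the carriage along the demagnetiser's +y, m: about 0 at the start, 0.150 at the far end stop, where the tray has come out beyond the arch. Stays where it is left. Until the lock is open its bolt really blocks the carriage after about 6 mm.
- lock_knob (a point): Top centre of the dark steel transport lock knob, 75 mm above the table, moves with it: upright block 16 (x) x 24 (y) x 45 (z) mm, at the start 42 mm to -x and 90 mm to -y of the tray centre. A bolt (10 mm wide, top at 45 mm) reaches from its foot 29 mm to +x over the tail, before a lug (top at 46 mm); above these the knob's +x face is free.
- lock (a joint): Travel of the transport lock along the demagnetiser's -x (towards the robot), m: about 0 locked, 0.028 at the open end stop. Needs roughly 2 to 3 N; stays where it is left.
- bearing: The large deep-groove ball bearing of bright steel, lying flat: outer diameter 52, bore 25, height 15 mm, about 130 g, to be taken across its outer diameter. Origin at the centre of its underside, z along its axis. It may lie at any of the four part places.
- small_bearing: Bystander: a smaller bright ball bearing, outer diameter 32, height 10 mm. Origin at the centre of its underside.
- lock_nut: Bystander: slotted brass lock nut, diameter 38, height 9 mm. Origin at the centre of its underside.
- cage: Bystander: black polymer bearing cage, a crown-shaped ring of diameter 42, height 10 mm. Origin at the centre of its underside.
- pliers: Bystander: blued circlip pliers, 180 mm long, lying flat beyond the other parts. Origin under the pivot, tips along +x.
Mind the look-alikes: they are no part of the job. Leave any orange look-alike of the bearing alone.

How it is judged:
On the way, in this order (a step that is already met when the one before it is completed fails the run):
1. the bearing lies flat in the tray, let go, with the transport lock still on and the carriage still before the coil (x of bearing in the frame of tray between -0.014 and 0.014 m and y of bearing in the frame of tray between -0.014 and 0.014 m and z of bearing in the frame of tray between -0.004 and 0.004 m and angle between bearing's own z axis and vertical below 0.12 rad and contact force between the fingers and bearing below 0.1 N and value of joint carriage below 0.02 m and value of joint lock below 0.012 m), for 0.2 s.
2. the transport lock is fully open, the carriage still before the coil (value of joint lock above 0.024 m and value of joint carriage below 0.02 m), for 0.1 s.
3. the carriage is at its far end stop (value of joint carriage above 0.145 m), for 0.2 s.
At the end, for the whole second after the job is handed in: The carriage is within 5 mm of its far end stop, the lock within 4 mm of its open stop, and the large bearing lies flat and at rest on the tray floor, its centre within 14 mm of the tray's centre along each side (x of bearing in the frame of tray between -0.014 and 0.014 m and y of bearing in the frame of tray between -0.014 and 0.014 m and z of bearing in the frame of tray between -0.004 and 0.004 m and angle between bearing's own z axis and vertical below 0.12 rad and value of joint carriage above 0.145 m and value of joint lock above 0.024 m and linear speed of bearing below 0.02 m/s); the robot touches nothing.
It fails at once if the carriage is driven fast (over 15 cm/s) (velocity of joint carriage above 0.15 m/s).
It fails at once if the bearing is dropped (falls free, over 0.6 m/s) (linear speed of bearing above 0.6 m/s and contact force between the fingers and bearing below 0.1 N).
It fails at once if another part is shifted by more than 30 mm (distance of any of small_bearing, lock_nut, cage, pliers from where it was at the start of the episode above 0.03 m).
It also fails if it takes over 56 s, if anything falls off the work surface, if the arm or the gripper's body presses on something with over 40 N, if the wrist force passes 120 N, or if a joint passes its speed limit or range.

## Working session

There is one attempt and no reset: what is moved stays moved. The work goes in short steps, Python scripts to look and compute and a tool call to move; the robot and the scene stay as the last step left them, time stands still between calls to the robot, and variables do not carry over. Pictures are saved under pics/ and viewed, at most 10 in all, crops included, and the job is handed in when it is done.

Besides the shell and the picture viewer there is one more tool, called after "Emit:" as name(argument=value, ...) on one line, values as JSON. move_arm: Moves the arm, as the interface text tells. Its arguments: {"type":"object","properties":{"rows":{"type":"array"},"squeeze":{"type":"number"}},"required":["rows"]}

```bash
mkdir -p pics; cat > h.py <<'E'
import numpy as np, cv2
from rig import monitor, cams, ctrl, models
def ray(c,uv,z):
    "world point at height z seen at pixel uv"
    d=c["R"].T@np.linalg.inv(c["K"])@np.array([uv[0],uv[1],1.]); o=-c["R"].T@c["t"]
    return o+d*(z-o[2])/d[2]
def proj(c,X):
    p=c["K"]@(c["R"]@np.asarray(X,float)+c["t"]); return p[:2]/p[2]
def save(name,im): cv2.imwrite("pics/"+name,cv2.cvtColor(im,cv2.COLOR_RGB2BGR))
E
python3 - <<'E'
from h import *
s=monitor.get_state(); print({k:np.round(v,3).tolist() for k,v in s.items()})
for n in("scene","top"):
    c=cams.camera(n); save(n+"0.png",c["frame"]); print(n,(-c["R"].T@c["t"]).round(3), c["R"][2].round(2))
    for q in("bearing","small_bearing","lock_nut","cage","pliers","tray","grip","lock_knob","coil","demag"):
        print(q,[(round(d["confidence"],2),np.round(d["extent"]).tolist(),ray(c,d["extent"][:2],dict(bearing=.015,tray=.036,grip=.081,lock_knob=.075,coil=.095).get(q,.01)).round(3)[:2].tolist()) for d in models.boxes_of(q,n)[:4]])
E
```

```text
{'time_s': 0.0, 'joints': [1.257, 0.322, -0.07, 1.452, 0.023, 1.371, -0.057], 'joint_vel': [-0.0, 0.001, 0.001, -0.001, -0.002, 0.001, 0.001], 'joint_efforts': [0.0, -49.129, -0.404, -31.252, -0.064, 0.044, 0.0], 'ee_pos': [0.209, -0.615, 0.246], 'ee_rot': [[0.947, 0.322, -0.001], [0.322, -0.947, 0.002], [-0.0, -0.002, -1.0]], 'contact_force': [0.037, 0.068, 0.467], 'ft_torque': [0.022, -0.01, 0.008], 'gripper_force': 0.0, 'opening': 0.087}
scene [ 1.17  -0.559  0.674] [-0.61  0.5  -0.61]
bearing [(0.93, [98.0, 271.0, 27.0, 22.0], [0.511, -0.438]), (0.79, [152.0, 270.0, 30.0, 25.0], [0.579, -0.351]), (0.63, [172.0, 238.0, 25.0, 14.0], [0.524, -0.271])]
small_bearing [(0.48, [133.0, 236.0, 11.0, 14.0], [0.456, -0.334])]
lock_nut [(0.32, [153.0, 270.0, 32.0, 30.0], [0.576, -0.348])]
cage [(0.69, [271.0, 171.0, 14.0, 17.0], [0.465, 0.079]), (0.64, [212.0, 244.0, 19.0, 13.0], [0.592, -0.21])]
pliers [(0.92, [258.0, 285.0, 65.0, 50.0], [0.748, -0.206])]
tray [(0.67, [288.0, 177.0, 76.0, 40.0], [0.541, 0.073])]
grip [(0.63, [290.0, 178.0, 76.0, 40.0], [0.593, 0.026])]
lock_knob [(0.47, [26
[... 321 characters left out ...]
0.71, [334.0, 218.0, 22.0, 25.0], [0.519, -0.274])]
small_bearing [(0.53, [358.0, 246.0, 14.0, 13.0], [0.449, -0.329])]
lock_nut [(0.62, [166.0, 202.0, 169.0, 90.0], [0.567, 0.134]), (0.21, [205.0, 225.0, 11.0, 20.0], [0.509, 0.039])]
cage [(0.67, [306.0, 187.0, 15.0, -2.0], [0.597, -0.207])]
pliers [(0.7, [304.0, 136.0, 28.0, 72.0], [0.724, -0.207])]
tray [(0.8, [194.0, 203.0, 85.0, 34.0], [0.561, 0.063])]
grip [(0.6, [358.0, 245.0, 15.0, 11.0], [0.453, -0.315]), (0.57, [195.0, 204.0, 89.0, 37.0], [0.555, 0.056])]
lock_knob [(0.41, [206.0, 222.0, 9.0, 15.0], [0.513, 0.031])]
coil [(0.94, [168.0, 205.0, 171.0, 93.0], [0.552, 0.115])]
demag [(0.57, [165.0, 205.0, 168.0, 89.0], [0.56, 0.135])]
```

```bash
python3 - <<'E'
import cv2
t=cv2.imread("pics/top0.png"); cv2.imwrite("pics/a.png",cv2.resize(t[130:270,60:440],None,fx=2.1,fy=2.1,interpolation=cv2.INTER_CUBIC))
t=cv2.imread("pics/scene0.png"); cv2.imwrite("pics/b.png",cv2.resize(t[120:320,70:400],None,fx=2.4,fy=2.4,interpolation=cv2.INTER_CUBIC))
E
```

```text
(no output)
```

View pics/a.png

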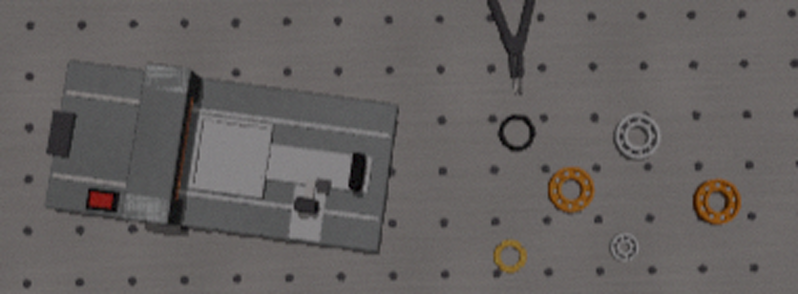

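View pics/b.png

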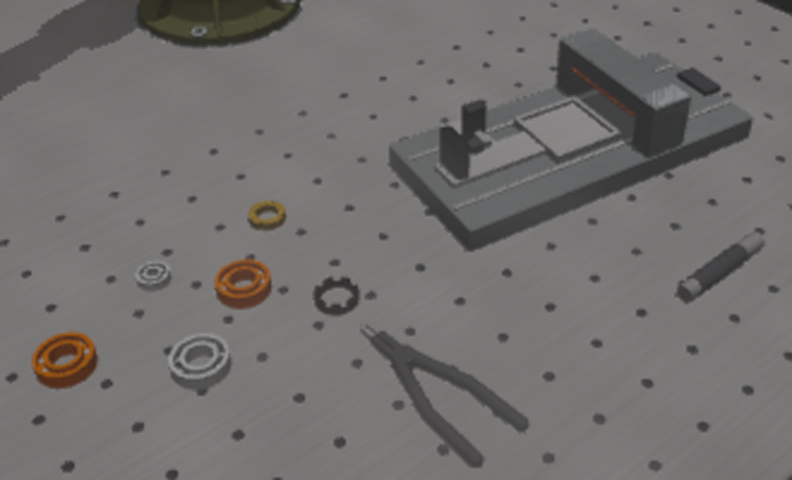

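The top picture shows three large bearings: (364,195) bright steel, (334,218) orange and (403,228) orange. The small steel one is at (358,246). The steel one at (364,195) matches the description because it is bright steel and large. I'll confirm it in a crop and fit the poses.

```bash
python3 - <<'E'
from h import *
from scipy.optimize import least_squares
T=cams.camera("top");S=cams.camera("scene")
a=lambda u,v:(60+u/2.1-.25,130+v/2.1-.25); b=lambda u,v:(70+u/2.4-.3,120+v/2.4-.3)
# (cam, pixel, demag-frame point, attached to carriage y?)
O=[(T,a(397,103),(.085,-.19,.03),0),(T,a(378,253),(-.085,-.19,.03),0),(T,a(68,62),(.085,.19,.03),0),(T,a(47,208),(-.085,.19,.03),0),
(S,b(471,233),(.085,-.19,.03),0),(S,b(391,148),(-.085,-.19,.03),0),(S,b(750,122),(.085,.19,.03),0),
(T,a(193,113),(.042,.042,.041),1),(T,a(272,123),(.042,-.042,.041),1),(T,a(266,198),(-.042,-.042,.041),1),
(T,a(358,171),(0,-.145,.07),1),(T,a(306,205),(-.042,-.09,.065),1),(S,b(564,158),(.042,-.042,.041),1),(S,b(515,123),(-.042,-.042,.041),1),(S,b(618,128),(.042,.042,.041),1)]
def W(p,X,m):
    X=np.array(X)+(0,p[3]*m,0);c,s=np.cos(p[2]),np.sin(p[2]);return np.array([p[0]+c*X[0]-s*X[1],p[1]+s*X[0]+c*X[1],X[2]])
f=lambda p:np.concatenate([proj(c,W(p,X,m))-u for c,u,X,m in O])
r=least_squares(f,[.56,.13,-.1,-.05],loss="soft_l1");print(r.x.round(4));print(f(r.x).reshape(-1,2).round(1).tolist())
for n,X,m in(("tray",(0,0,.036),1),("grip",(0,-.145,.081),1),("knob",(-.042,-.09,.075),1)):
    w=W(r.x,X,m);print(n,w.round(4),proj(T,w).round(1),proj(S,w).round(1))
for c,n,u in((T,"top",(364,195)),(S,"scene",(152,270))):
    for d in models.regions_of("bearing",n):
        if np.hypot(*(d["extent"][:2]-np.array(u)))<10:
            ys,xs=np.nonzero(cv2.morphologyEx(d["mask"].astype(np.uint8),cv2.MORPH_CLOSE,np.ones((3,3))))
            e=cv2.fitEllipse(cv2.convexHull(np.c_[xs,ys].astype(np.int32)));print(n,np.round(d["extent"],1),e,ray(c,e[0],.0075 if n=="scene" else .012).round(4))
A=cv2.resize(T["frame"][165:225,320:400],(480,360),interpolation=cv2.INTER_CUBIC)
save("c.png",A)
E
```

```text
[ 0.5606  0.1301 -0.1445 -0.0108]
[[0.8, -0.2], [0.9, -1.1], [0.2, -0.4], [-0.8, 0.6], [0.2, -0.6], [-1.5, -1.6], [1.8, -2.8], [3.0, 0.7], [0.6, 0.3], [-1.4, -0.2], [-0.0, -0.4], [-1.1, -1.4], [-2.0, -0.9], [-0.5, -2.4], [1.4, 1.4]]
tray [0.5591 0.1194 0.036 ] [170.2 204.2] [305.9 173. ]
grip [ 0.5382 -0.0241  0.081 ] [230.  210.5] [259.4 176. ]
knob [0.5045 0.0364 0.075 ] [203.9 225.8] [268.9 163.2]
top [365.5 196.4  23.4  21.8] ((362.7757568359375, 194.37046813964844), (19.745363235473633, 21.605045318603516), 77.55877685546875) [ 0.5758 -0.3459  0.012 ]
scene [153.6 270.5  27.7  24.4] ((153.0475311279297, 269.94158935546875), (22.436235427856445, 25.03255271911621), 70.26368713378906) [ 0.5747 -0.3474  0.0075]
```

View pics/c.png

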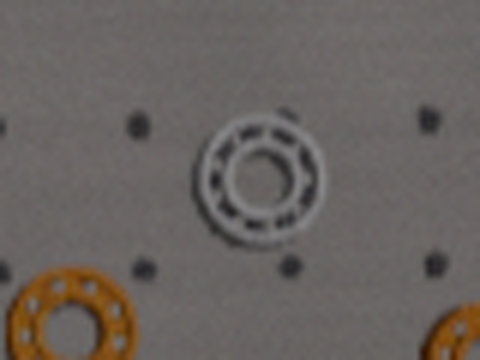

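The crop shows a bright steel bearing with its centre at crop (260,178), which is pixel (363.3,194.7). The two nearby look-alikes are orange. I'll turn the tool so that its y axis lies along the demagnetiser's x, then go above the bearing.

Emit:
move_arm(rows=[[[0,0,0,0,0,-10.5,1],[0,0,0,0,0,-10.5,1],[0,0,0,0,0,-10.5,1],[0,0,0,0,0,-10.5,1],[0,0,0,0,0,-10.5,1],[0,0,0,0,0,-10.4,1],[0.04,0.04,0,0,0,0,1],[0.04,0.04,0,0,0,0,1],[0.04,0.04,0,0,0,0,1],[0.04,0.04,0,0,0,0,1],[0.04,0.04,0,0,0,0,1],[0.04,0.04,0,0,0,0,1],[0.04,0.04,0,0,0,0,1],[0.038,0.043,0,0,0,0,1],[0,0,0,0,0,0,1],[0,0,0,0,0,0,1]]], squeeze=15)

```text
time_s: 3.3
ee_pos: [0.5745, -0.348, 0.2473]
ee_rot: [[0.145, 0.989, -0.001], [0.989, -0.145, -0.001], [-0.001, -0.001, -1.0]]
contact_force: [0.2, 0.2, -1.1]
opening: 0.087
gripper_force: 0.0
```

Emit:
move_arm(rows=[[[0.001,0,0.03,0,0,0,1],[0,0,0.04,0,0,0,1],[0,0,0.04,0,0,0,1],[0,0,0.04,0,0,0,1],[0,0,0.03,0,0,0,1],[0,0,0.02,0,0,0,1],[0,0,0.015,0,0,0,1],[0,0,0,0,0,0,1],[0,0,0,0,0,0,1],[0,0,0,0,0,0,0.45],[0,0,0,0,0,0,0.45],[0,0,0,0,0,0,0.45],[0,0,0,0,0,0,0.45],[0,0,0,0,0,0,0.45]]])

```text
time_s: 5.05
ee_pos: [0.575, -0.3465, 0.0326]
ee_rot: [[0.145, 0.989, 0.0], [0.989, -0.145, -0.0], [-0.0, 0.0, -1.0]]
contact_force: [0.4, -0.3, 0.6]
opening: 0.0518
gripper_force: 15.0
```

Emit:
move_arm(rows=[[[0,0,-0.01,0,0,0,0.4],[0,0,-0.025,0,0,0,0.4],[0,0,-0.035,0,0,0,0.4],[0,0,-0.035,0,0,0,0.4],[0.01,-0.003,-0.025,0,0,0,0.4],[0.025,-0.005,0,0,0,0,0.4],[0.04,-0.008,0,0,0,0,0.4],[0.04,-0.008,0,0,0,0,0.4],[0.04,-0.008,0,0,0,0,0.4],[0.04,-0.008,0,0,0,0,0.4],[0.04,-0.008,0,0,0,0,0.4],[0.04,-0.008,0,0,0,0,0.4],[0.04,-0.007,0,0,0,0,0.4],[0.04,-0.007,0,0,0,0,0.4],[0.04,-0.007,0,0,0,0,0.4],[0.03,-0.004,0,0,0,0,0.4],[0.02,-0.002,0,0,0,0,0.4],[0.014,0,0,0,0,0,0.4],[0,0,0,0,0,0,0.4]]])

```text
time_s: 7.42
ee_pos: [0.5583, 0.1212, 0.1618]
ee_rot: [[0.142, 0.99, -0.001], [0.99, -0.142, 0.0], [0.0, -0.001, -1.0]]
contact_force: [0.1, -0.4, -1.4]
opening: 0.0512
gripper_force: 15.0
```

```bash
python3 - <<'E'
from h import *
s=monitor.get_state();print(s["ee_pos"].round(4) if hasattr(s["ee_pos"],"round") else s["ee_pos"],s["opening"])
p=[.5606,.1301,-.1445,-.0108]
def W(x,y,z):
    y+=p[3];c,n=np.cos(p[2]),np.sin(p[2]);return (p[0]+c*x-n*y,p[1]+n*x+c*y,z)
box=lambda x,y,a,b,z:[W(x+i*a,y+j*b,z) for i,j in((-1,-1),(1,-1),(1,1),(-1,1))]
Q=[box(0,0,.042,.042,.041),box(0,-.145,.02,.007,.081),box(-.042,-.09,.008,.012,.075)]
im=[]
for n,(x,y) in(("top",(120,160)),("scene",(235,120))):
    c=cams.camera(n);f=c["frame"][y:y+90,x:x+130];f=cv2.resize(f,None,fx=6,fy=6,interpolation=cv2.INTER_CUBIC)[:,:]
    for q in Q: cv2.polylines(f,[np.array([(proj(c,X)-(x,y)+.5)*6 for X in q]).astype(np.int32)],True,(0,255,0),1)
    im.append(f)
save("d.png",cv2.resize(np.vstack(im),(433,600),interpolation=cv2.INTER_AREA))
E
```

```text
[0.5583 0.1212 0.1618] 0.051224647760749205
```

View pics/d.png

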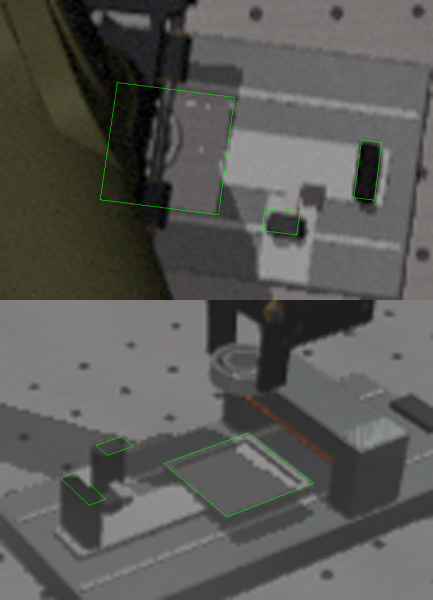

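The overlay matches the tray, grip and knob in both views to about a pixel. The bearing is in the fingers above the tray, so I'll lower it.

Emit:
move_arm(rows=[[[-0.002,0.001,0.02,0,0,0,0.4],[0,0,0.025,0,0,0,0.4],[0,0,0.02,0,0,0,0.4],[0,0,0.012,0,0,0,0.4],[0,0,0.006,0,0,0,0.4],[0,0,0.004,0,0,0,0.4],[0,0,0.003,0,0,0,0.4],[0,0,0.002,0,0,0,0.4],[0,0,0,0,0,0,0.4],[0,0,0,0,0,0,0.4]]])

```text
time_s: 8.78
ee_pos: [0.5601, 0.1176, 0.0708]
ee_rot: [[0.145, 0.989, 0.0], [0.989, -0.145, -0.0], [-0.0, 0.0, -1.0]]
contact_force: [-0.7, 0.4, -1.5]
opening: 0.0513
gripper_force: 15.0
```

Emit:
move_arm(rows=[[[0.002,-0.001,0.001,0,0,0,0.4],[0,0,0.001,0,0,0,0.4],[0,0,0,0,0,0,0.4],[0,0,0,0,0,0,0.4]]])

```text
time_s: 9.28
ee_pos: [0.5593, 0.1197, 0.0685]
ee_rot: [[0.145, 0.989, 0.0], [0.989, -0.145, 0.0], [0.0, 0.0, -1.0]]
contact_force: [-0.3, -0.1, 0.3]
opening: 0.0514
gripper_force: 15.0
```

Emit:
move_arm(rows=[[[0,0,0,0,0,0,0.65],[0,0,0,0,0,0,0.75],[0,0,0,0,0,0,0.8],[0,0,0,0,0,0,0.8],[0,0,-0.01,0,0,0,0.8],[0,0,-0.02,0,0,0,0.8],[0,0,-0.04,0,0,0,0.8],[-0.02,0,-0.03,0,0,0,0.5],[-0.03,-0.005,0,0,0,0,0],[-0.03,-0.005,0,0,0,0,0],[-0.01,-0.005,0,0,0,0,0],[0,0,0,0,0,0,0],[0,0,0,0,0,0,0]]])

```text
time_s: 10.9
ee_pos: [0.5317, 0.0344, 0.169]
ee_rot: [[0.143, 0.99, 0.001], [0.99, -0.143, 0.001], [0.001, 0.001, -1.0]]
contact_force: [0.4, 0.6, -0.9]
opening: 0.0173
gripper_force: 0.0
```

```bash
python3 - <<'E'
from h import *
print(monitor.get_state()["ee_pos"],monitor.get_state()["opening"])
im=[]
for n,(x,y) in(("top",(120,160)),("scene",(235,120))):
    c=cams.camera(n);im.append(cv2.resize(c["frame"][y:y+90,x:x+130],None,fx=3.3,fy=3.3,interpolation=cv2.INTER_CUBIC))
    for X in((.5593,.1197,.051),(.5048,.036,.075)): print(n,(proj(c,X)-(x,y))*3.3)
save("e.png",np.vstack(im))
E
```

```text
[0.53174938 0.03439769 0.16897896] 0.017340106458023426
top [161.6884571  143.70460319]
top [277.41777695 216.87512206]
scene [235.65585384 159.54838645]
scene [111.7881781  143.00896712]
```

View pics/e.png

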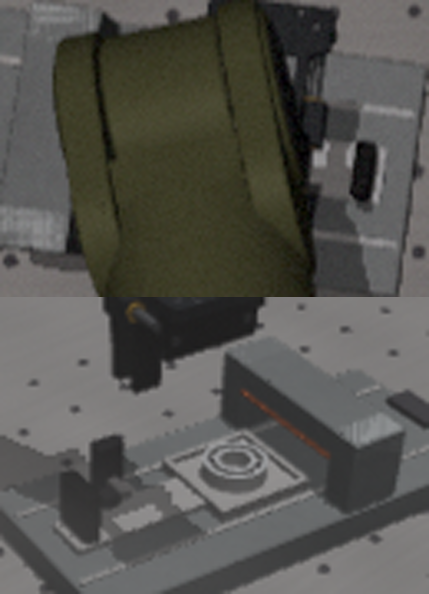

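The bearing lies flat and centred in the tray, at crop (233,458) in the scene view. Next I'll take the closed fingers down on the knob's +x side.

Emit:
move_arm(rows=[[[-0.002,0.005,0,0,0,0,0],[0,0,0,0,0,0,0],[0,0,0.025,0,0,0,0],[0,0,0.03,0,0,0,0],[0,0,0.02,0,0,0,0],[0,0,0.01,0,0,0,0],[0,0,0.005,0,0,0,0],[0,0,0,0,0,0,0],[0,0,0,0,0,0,0]]])

```text
time_s: 12.12
ee_pos: [0.5367, 0.0301, 0.0793]
ee_rot: [[0.145, 0.989, 0.001], [0.989, -0.145, -0.0], [0.0, 0.001, -1.0]]
contact_force: [0.3, -0.0, 0.6]
opening: 0.0002
gripper_force: 0.0
```

Emit:
move_arm(rows=[[[0,-0.004,0,0,0,0,0],[0,-0.004,0,0,0,0,0],[0,-0.004,0,0,0,0,0],[0,-0.004,0,0,0,0,0],[0,-0.004,0,0,0,0,0],[0,-0.004,0,0,0,0,0],[0,-0.004,0,0,0,0,0],[0,-0.003,0,0,0,0,0],[0,-0.003,0,0,0,0,0],[0,0,0,0,0,0,0],[0,0,0,0,0,0,0]]])

```text
time_s: 13.5
ee_pos: [0.5022, 0.0351, 0.0785]
ee_rot: [[0.145, 0.989, -0.001], [0.989, -0.145, -0.0], [-0.0, -0.001, -1.0]]
contact_force: [0.7, 0.4, 1.3]
opening: 0.0003
gripper_force: 0.4
```

Emit:
move_arm(rows=[[[0,-0.001,0,0,0,0,0],[0,-0.001,0,0,0,0,0],[0,-0.001,0,0,0,0,0],[0,-0.001,0,0,0,0,0],[0,0,0,0,0,0,0]]])

```text
time_s: 14.12
ee_pos: [0.4984, 0.0357, 0.0785]
ee_rot: [[0.145, 0.989, -0.0], [0.989, -0.145, -0.0], [-0.0, -0.0, -1.0]]
contact_force: [2.3, 0.3, 0.3]
opening: 0.0005
gripper_force: 0.8
```

Emit:
move_arm(rows=[[[0,-0.001,0,0,0,0,0],[0,-0.001,0,0,0,0,0],[0,-0.001,0,0,0,0,0],[0,0,0,0,0,0,0]]])

```text
time_s: 14.62
ee_pos: [0.4954, 0.0361, 0.0785]
ee_rot: [[0.145, 0.989, -0.0], [0.989, -0.145, -0.0], [-0.0, -0.0, -1.0]]
contact_force: [2.5, -0.8, -0.4]
opening: 0.0007
gripper_force: 0.8
```

```bash
python3 - <<'E'
from h import *
c=cams.camera("scene");x,y=235,120
k=np.array((.5045,.0364,.075))
for d in(0,.024,.028): print((proj(c,k-d*np.array((.989,-.145,0)))-(x,y))*5)
save("f.png",cv2.resize(c["frame"][y:y+90,x:x+130],None,fx=5,fy=5,interpolation=cv2.INTER_CUBIC))
E
```

```text
[169.57672442 216.15047277]
[144.58272107 194.29926071]
[140.48925096 190.72051096]
```

View pics/f.png

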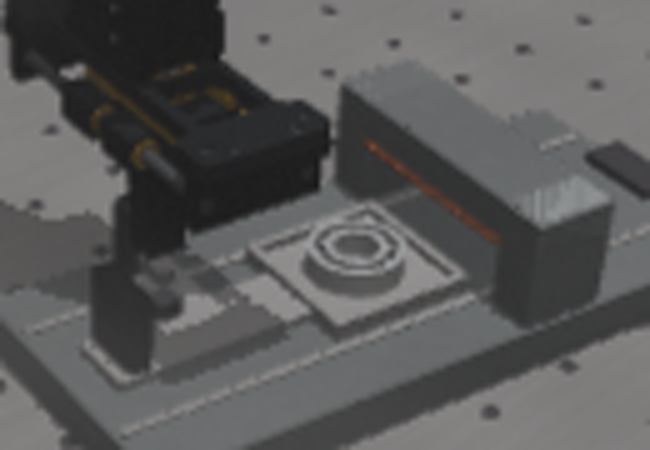

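The knob is sliding ahead of the fingers, and its left edge is now at about (118,200). The force is still only sliding friction, so I'll go on to the stop.

Emit:
move_arm(rows=[[[0,-0.001,0,0,0,0,0],[0,-0.001,0,0,0,0,0],[0,-0.001,0,0,0,0,0],[0,0,0,0,0,0,0]]])

```text
time_s: 15.18
ee_pos: [0.4926, 0.0365, 0.0786]
ee_rot: [[0.145, 0.989, 0.0], [0.989, -0.145, -0.0], [0.0, 0.0, -1.0]]
contact_force: [4.4, 0.0, 0.7]
opening: 0.0005
gripper_force: 1.2
```

Emit:
move_arm(rows=[[[0,-0.001,0,0,0,0,0],[0,-0.001,0,0,0,0,0],[0,0,0,0,0,0,0]]])

```text
time_s: 15.55
ee_pos: [0.4922, 0.0365, 0.0789]
ee_rot: [[0.145, 0.989, 0.004], [0.989, -0.145, 0.0], [0.001, 0.004, -1.0]]
contact_force: [6.2, 0.6, -3.2]
opening: 0.0005
gripper_force: 3.1
```

Emit:
move_arm(rows=[[[0,-0.001,0,0,0,0,0],[0,-0.001,0,0,0,0,0],[0,0,0,0,0,0,0]]])

```text
time_s: 15.92
ee_pos: [0.492, 0.0365, 0.0793]
ee_rot: [[0.145, 0.989, 0.008], [0.989, -0.145, 0.0], [0.001, 0.008, -1.0]]
contact_force: [10.9, -0.3, -6.1]
opening: 0.0004
gripper_force: 5.1
```

The lock is at its stop: the force rose to 11 N with no more travel. I'll back off, rise and come down behind the grip.

Emit:
move_arm(rows=[[[0,0.007,0,0,0,0,0],[0,0.007,0,0,0,0,0],[0,0,-0.02,0,0,0,0],[0,0,-0.04,0,0,0,0],[-0.02,0.011,0,0,0,0,0],[-0.02,0.011,0,0,0,0,0],[-0.02,0.011,0,0,0,0,0],[-0.02,0.011,0,0,0,0,0],[0,0,0,0,0,0,0],[0,0,0,0,0,0,0]]])

```text
time_s: 17.18
ee_pos: [0.5341, -0.0497, 0.1382]
ee_rot: [[0.144, 0.99, -0.001], [0.99, -0.144, 0.001], [0.001, -0.001, -1.0]]
contact_force: [-0.5, 0.7, -0.7]
opening: 0.0004
gripper_force: 0.0
```

```bash
python3 - <<'E'
from h import *
c=cams.camera("scene");x,y=235,120
k=np.array((.5045,.0364,.075))
for d in(0,.024,.028): print((proj(c,k-d*np.array((.989,-.145,0)))-(x,y))*5)
print(proj(c,(.5382,-.0241,.081)),(proj(c,(.5382,-.0241,.081))-(x,y))*5)
save("g.png",cv2.resize(c["frame"][y:y+90,x:x+130],None,fx=5,fy=5,interpolation=cv2.INTER_CUBIC))
E
```

```text
[169.57672442 216.15047277]
[144.58272107 194.29926071]
[140.48925096 190.72051096]
[259.40126157 176.01658685] [122.00630783 280.08293425]
```

View pics/g.png

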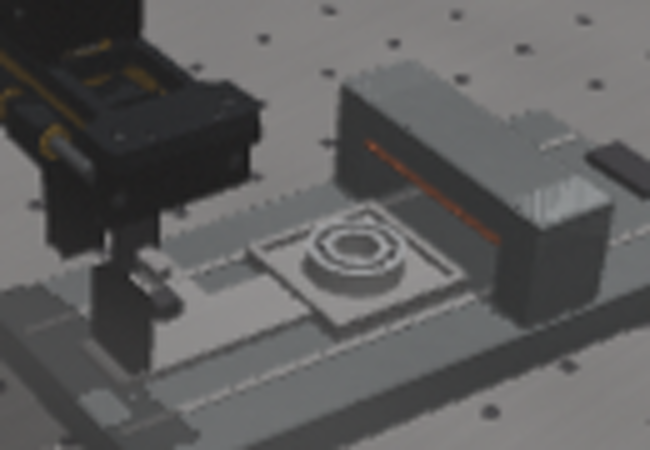

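The bolt is withdrawn, the bearing is still centred, and the fingers stand behind the grip at (120,280). I'll go down and start a gentle push.

Emit:
move_arm(rows=[[[0,0,0.02,0,0,0,0],[0,0,0.02,0,0,0,0],[0,0,0.012,0,0,0,0],[0,0,0.006,0,0,0,0],[0,0,0,0,0,0,0],[0.002,0,0,0,0,0,0],[0.002,0,0,0,0,0,0],[0.002,0,0,0,0,0,0],[0.002,0,0,0,0,0,0],[0.002,0,0,0,0,0,0],[0.002,0,0,0,0,0,0],[0.002,0,0,0,0,0,0],[0.003,0,0,0,0,0,0],[0.003,0,0,0,0,0,0],[0,0,0,0,0,0,0]]])

```text
time_s: 19.1
ee_pos: [0.5375, -0.03, 0.0806]
ee_rot: [[0.144, 0.99, 0.001], [0.99, -0.144, 0.001], [0.001, 0.0, -1.0]]
contact_force: [0.7, -1.1, -0.0]
opening: 0.0002
gripper_force: 0.6
```

Emit:
move_arm(rows=[[[0.002,0,0,0,0,0,0],[0.003,0,0,0,0,0,0],[0.004,0,0,0,0,0,0],[0.004,0,0,0,0,0,0],[0.004,0,0,0,0,0,0],[0.004,0,0,0,0,0,0],[0.004,0,0,0,0,0,0],[0.004,0,0,0,0,0,0],[0.004,0,0,0,0,0,0],[0.004,0,0,0,0,0,0],[0.004,0,0,0,0,0,0],[0.004,0,0,0,0,0,0],[0.004,0,0,0,0,0,0],[0.004,0,0,0,0,0,0],[0.004,0,0,0,0,0,0],[0.004,0,0,0,0,0,0],[0.004,0,0,0,0,0,0],[0.004,0,0,0,0,0,0],[0.003,0,0,0,0,0,0],[0.002,0,0,0,0,0,0]]])

```text
time_s: 21.6
ee_pos: [0.5479, 0.0428, 0.0805]
ee_rot: [[0.144, 0.99, -0.0], [0.99, -0.144, -0.0], [-0.0, -0.0, -1.0]]
contact_force: [0.3, -2.5, 1.3]
opening: 0.0003
gripper_force: 1.3
```

Emit:
move_arm(rows=[[[0.002,0,0,0,0,0,0],[0.003,0,0,0,0,0,0],[0.004,0,0,0,0,0,0],[0.004,0,0,0,0,0,0],[0.004,0,0,0,0,0,0],[0.004,0,0,0,0,0,0],[0.004,0,0,0,0,0,0],[0.004,0,0,0,0,0,0],[0.004,0,0,0,0,0,0],[0.004,0,0,0,0,0,0],[0.004,0,0,0,0,0,0],[0.004,0,0,0,0,0,0],[0.004,0,0,0,0,0,0],[0.004,0,0,0,0,0,0],[0.003,0,0,0,0,0,0],[0.002,0,0,0,0,0,0],[0.002,0,0,0,0,0,0],[0.002,0,0,0,0,0,0],[0.001,0,0,0,0,0,0],[0,0,0,0,0,0,0]]])

```text
time_s: 24.1
ee_pos: [0.5568, 0.1035, 0.0805]
ee_rot: [[0.145, 0.989, -0.001], [0.989, -0.145, -0.002], [-0.002, -0.001, -1.0]]
contact_force: [0.0, -5.6, 2.2]
opening: 0.0005
gripper_force: 2.7
```

Emit:
move_arm(rows=[[[0.001,0,0,0,0,0,0],[0.001,0,0,0,0,0,0],[0.001,0,0,0,0,0,0],[0,0,0,0,0,0,0]]])

```text
time_s: 24.6
ee_pos: [0.5569, 0.1036, 0.0805]
ee_rot: [[0.147, 0.989, -0.003], [0.989, -0.147, -0.006], [-0.006, -0.002, -1.0]]
contact_force: [-2.1, -10.5, 5.1]
opening: 0.0003
gripper_force: 5.4
```

Emit:
move_arm(rows=[[[-0.005,0,0,0,0,0,0],[-0.01,0,0,0,0,0,0],[-0.01,0,0,0,0,0,0],[0,0,-0.03,0,0,0,0],[0,0,-0.04,0,0,0,0],[-0.04,0,-0.03,0,0,0,0],[-0.05,0,0,0,0,0,0],[-0.05,0,0,0,0,0,0],[-0.05,0,0,0,0,0,0],[-0.05,0,0,0,0,0,0],[0,0,0,0,0,0,0],[0,0,0,0,0,0,0]]])

```text
time_s: 26.1
ee_pos: [0.5191, -0.1538, 0.1804]
ee_rot: [[0.145, 0.989, 0.0], [0.989, -0.145, 0.001], [0.001, -0.0, -1.0]]
contact_force: [0.2, 0.4, -0.3]
opening: 0.0005
gripper_force: 0.0
```

```bash
python3 - <<'E'
from h import *
im=[]
p=[.5606,.1301,-.1445,-.0108+.150]
def W(x,y,z):
    y+=p[3];c,n=np.cos(p[2]),np.sin(p[2]);return (p[0]+c*x-n*y,p[1]+n*x+c*y,z)
box=lambda x,y,a,b,z:[W(x+i*a,y+j*b,z) for i,j in((-1,-1),(1,-1),(1,1),(-1,1))]
for n,(x,y) in(("top",(70,150)),("scene",(240,110))):
    c=cams.camera(n);f=cv2.resize(c["frame"][y:y+90,x:x+170],None,fx=3.3,fy=3.3,interpolation=cv2.INTER_CUBIC)
    for q in(box(0,0,.042,.042,.041),box(0,-.145,.02,.007,.081)): cv2.polylines(f,[np.array([(proj(c,X)-(x,y)+.5)*3.3 for X in q]).astype(np.int32)],True,(0,255,0),1)
    im.append(f)
save("i.png",np.vstack(im))
E
```

```text
(no output)
```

View pics/i.png

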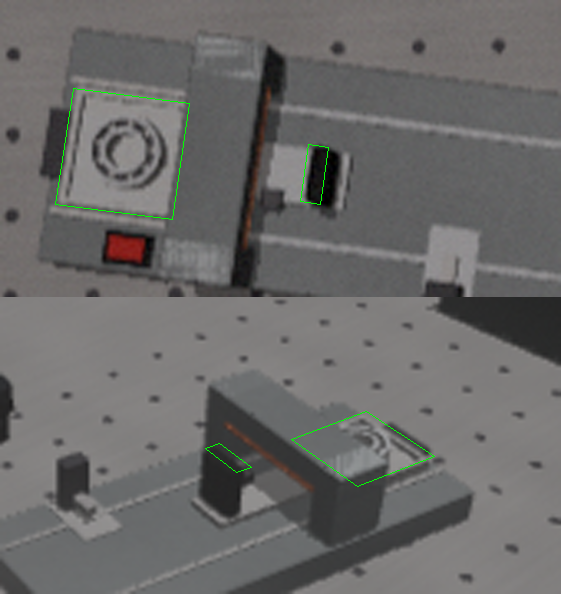

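The carriage is through the coil with the bearing flat and centred in the tray, and the lock is out. I'll check both travels numerically by comparing the first and current pictures.

```bash
python3 - <<'E'
from h import *
T=cams.camera("top"); g0=cv2.imread("pics/top0.png",0).astype(float); g1=cv2.cvtColor(T["frame"],cv2.COLOR_RGB2GRAY).astype(float)
def cen(g,u,w=8,th=45):
    x,y=int(u[0]),int(u[1]); s=g[y-w:y+w+1,x-w:x+w+1]; m=np.clip(th-s,0,None); Y,X=np.mgrid[y-w:y+w+1,x-w:x+w+1]
    return np.array([(X*m).sum(),(Y*m).sum()])/m.sum(), (m>0).sum()
a,na=cen(g0,(230,211),11); b,nb=cen(g1,(166,203),11)
print(a,b,na,nb,np.linalg.norm(ray(T,a,.07)-ray(T,b,.07)))
S=cams.camera("scene");s0=cv2.imread("pics/scene0.png");s1=cv2.cvtColor(S["frame"],cv2.COLOR_RGB2BGR)
t=s0[158:175,260:276]  # knob patch in first picture
r=cv2.matchTemplate(s1[140:180,240:285],t,cv2.TM_CCOEFF_NORMED);_,v,_,l=cv2.minMaxLoc(r)
q=np.array((268.,163.)); n=q+(240+l[0]-260,140+l[1]-158)
print(v,n-q,np.linalg.norm(ray(S,q,.075)-ray(S,n,.075)))
E
```

```text
[229.74170319 211.67908579] [167.57372401 203.43832703] 113 148 0.14443579590149538
0.9091807007789612 [-5. -5.] 0.02662274191691752
```

```bash
python3 - <<'E'
from h import *
T=cams.camera("top"); g0=cv2.imread("pics/top0.png",0).astype(float); g1=cv2.cvtColor(T["frame"],cv2.COLOR_RGB2GRAY).astype(float)
def edges(g,u):
    out=[]
    for dy in range(-4,5):
        y=int(round(u[1]))+dy; s=g[y,int(u[0])-10:int(u[0])+11]; h=45
        i=[k for k in range(20) if s[k]>=h>s[k+1]]; 
        if i: k=i[-1]; out.append(int(u[0])-10+k+(s[k]-h)/(s[k]-s[k+1])+dy*0)
    return np.round(out,2)
for g,u in((g0,(230,211.5)),(g1,(167,203.3))): print(edges(g,u))
a=np.median(edges(g0,(230,211.5)));b=np.median(edges(g1,(167,203.3)))
print(np.linalg.norm(ray(T,(a,211.5),.081)-ray(T,(b,203.3),.081)))
E
```

```text
[227.09 226.9  226.79 226.68 226.65 226.56 226.51 226.16 225.88]
[163.85 163.67 163.65 163.53 163.29 162.93 162.82 162.77 162.7 ]
0.14568529179737053
```

The measured travel is about 0.146 ± 0.002 m, too close to the limit to trust. I'll push once more, gently, to make sure it's the stop.

Emit:
move_arm(rows=[[[0.05,0,0,0,0,0,0],[0.05,0,0,0,0,0,0],[0.05,0,0,0,0,0,0],[0.05,0,0,0,0,0,0],[0.03,0,0,0,0,0,0],[0,0,0,0,0,0,0],[0,0,0.04,0,0,0,0],[0,0,0.04,0,0,0,0],[0,0,0.02,0,0,0,0],[0.005,0,0,0,0,0,0],[0.005,0,0,0,0,0,0],[0.005,0,0,0,0,0,0],[0.005,0,0,0,0,0,0],[0.004,0,0,0,0,0,0],[0.003,0,0,0,0,0,0],[0.003,0,0,0,0,0,0],[0.003,0,0,0,0,0,0],[0.002,0,0,0,0,0,0],[0.002,0,0,0,0,0,0],[0,0,0,0,0,0,0]]])

```text
time_s: 28.85
ee_pos: [0.557, 0.1037, 0.0805]
ee_rot: [[0.148, 0.989, -0.004], [0.989, -0.148, -0.009], [-0.009, -0.003, -1.0]]
contact_force: [-4.4, -10.9, 7.1]
opening: 0.0005
gripper_force: 6.0
```

The grip stopped in the same place at about 12 N, so this is the end stop. I'll retreat.

Emit:
move_arm(rows=[[[-0.005,0,0,0,0,0,0],[-0.01,0,0,0,0,0,0],[-0.015,0,0,0,0,0,0],[0,0,-0.03,0,0,0,0],[0,0,-0.04,0,0,0,0],[-0.04,0,-0.03,0,0,0,0],[-0.05,0,0,0,0,0,0],[-0.05,0,0,0,0,0,0],[-0.04,0,0,0,0,0,0],[0,0,0,0,0,0,0],[0,0,0,0,0,0,0]]])

```text
time_s: 30.22
ee_pos: [0.5274, -0.0975, 0.1805]
ee_rot: [[0.145, 0.989, 0.0], [0.989, -0.145, 0.001], [0.001, 0.0, -1.0]]
contact_force: [-0.4, -0.1, 0.4]
opening: 0.0005
gripper_force: 0.0
```

```bash
python3 -c "
from h import *
print(ctrl.close_job())"
```

```text
the job is handed in; nothing more can be done
None
```

The job is handed in, with no verdict returned: the bearing lies flat and centred in the tray, and the lock and carriage were pushed until they stopped moving at about 11–12 N (measured from pictures at about 0.027 m and 0.146 m, the carriage only just over its 0.145 m limit).

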